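Pin the hinged cover to the instrument case

TASK

Hang the cover on the instrument case: slide the carriage that carries the cover up to its stop so that the cover's hinge knuckle lies under the case's, then take the hinge pin from its block and push it gently down through both knuckles until its head sits fully home on the spring washer of the upper one. Feel your way in and never force the pin or the carriage; let go of the pin at the end and leave the meter, the relay and the small dish where they are.

Things in the scene. Friction and masses are not known exactly. Their poses are not given: they have to be found in the camera images.
- case: Grey case, 90 mm high, fixed. Origin on the bench at the nominal hinge axis; z up; x from there into the case; y along the carriage's slide, outwards to the post. The hinge unit (upper knuckle, slide, carriage) is set through slots: it is true along y but stands anywhere within 7 mm of x = 0, not measured, and does not slip: feel for the bore along x.
- hinge (a point): Nominal place of the upper mouth (same axes and x uncertainty as case), 105 mm above the bench, the highest part. Upright steel knuckle, 26 mm outside, bore 11.5 mm, 77 to 102 mm up, topped by a spring washer 23 mm across, 3 mm thick (4 N per mm, gives 5 mm). The pin bears on it if it misses the bore; the nose enters when within about 1.5 mm of its centre.
- sled (a joint): Slide of the carriage that carries the grey upright cover, in m: distance to go until the knuckles are in line. Starts at 0.04 to 0.08; the stop is at -0.0015. About 3 N of friction; stays where left. Cover's knuckle: 50 to 75 mm up, bore 12 mm, mouth flared to 18 mm, 2 mm of play along x: the pin draws it into line. A spring clip 15 mm down it grips the pin (3 to 10 N).
- post (a joint): Push post of the carriage: upright, 26 mm (x of case) by 20 mm (y), from 28 to 75 mm above the bench, its centre at y = 165 mm + sled in the case's frame, on the unit's x. Push or pull it along -y to slide the carriage. It is sprung: this is its deflection along y in m (1.5 N per mm, 12 mm either way, 0 at rest). The cover between post and knuckle is 88 mm high.
- pin_head (a point): Middle of the head of the loose hinge pin (about 65 g), upright in a wooden block 56 mm square, 66 mm high. Head: upright cylinder 16 mm across, 46 mm high (23 mm below to 23 mm above this point), underside on the block. Below it a round shank, 10 mm across, 63 mm long, the last 3 mm tapering to 8.4 mm across. z runs from tip to head. Seated, this point is 128 mm above the bench.
- pin_tip (a point): Lower end of the pin, 86 mm below pin_head along the pin. Fully seated it is 63 mm below the washer's top, 42 mm above the bench.
- dish: Small open white plastic dish, 56 mm square, 30 mm high, near the pin's block (either one may be nearer the middle). Origin at the centre of its underside. Leave alone.
- meter: Black hand multimeter lying on its back, 150 by 75 by 42 mm high. Origin under its centre. Leave alone.
- relay: Plug-in relay in a clear housing, 55 by 35 by 42 mm high. Origin under its centre. Leave alone.
Things that resemble listed ones, but are neither listed nor needed, are in the scene too. Of the things that look like the part that bears pin_head, the smallest one is meant.

How it is judged (in metres and radians):
On the way, in this order (a step that is already met when the one before it is completed fails the run):
1. the carriage is slid up so that the knuckles are in line within 4 mm (value of joint sled below 0.0035 m), for 0.2 s.
2. the pin's nose is inside the upper knuckle (horizontal distance between pin_tip and case below 0.0095 m and z of pin_tip in the frame of case between 0.052 and 0.093 m), for 0.05 s.
At the end, for the whole second after the job is handed in: The pin is through both knuckles: its tip between 35 and 44 mm above the bench (head within 2 mm of the washer's free height), within 9.5 mm of the nominal hinge axis and within 0.08 rad of upright; the carriage is within 3 mm of in line and at rest (z of pin_tip in the frame of case between 0.035 and 0.044 m and horizontal distance between pin_tip and case below 0.0095 m and angle between the z axis of pin_tip and the z axis of case, either way round below 0.08 rad and value of joint sled below 0.003 m and velocity of joint sled between -0.01 and 0.01 m/s); the robot touches nothing.
It fails at once if the pin is forced: more than 40 N in all between pin and hinge (the clip's squeeze, about 15 N, included) (contact force between pin and case above 40 N).
It fails at once if the carriage or case is pressed by the gripper with more than 30 N (contact force between the fingers and case above 40 N).
It fails at once if the dish is moved by more than 20 mm (distance of dish from where it was at the start of the episode above 0.02 m).
It fails at once if the meter is moved by more than 20 mm (distance of meter from where it was at the start of the episode above 0.02 m).
It fails at once if the relay is moved by more than 20 mm (distance of relay from where it was at the start of the episode above 0.02 m).
It also fails if it takes over 72 s, if anything falls off the work surface, if the arm or the gripper's body presses on something with over 40 N, if the wrist force passes 120 N, or if a joint passes its speed limit or range.

ROBOT

A 7-joint arm with a two-finger parallel gripper is mounted at the origin on the work surface. World frame = base frame: x ahead of the robot, y to its left, z up, the work surface at z = 0. Lengths are in mm, angles in rad, forces in N, time in s.
With the tool pointing down it reaches from about 400 to 875 mm from the base axis. Payload 4.4 kg.
Tool frame: the origin (TCP) lies on the centre line of the jaws, within the pads' length; the fingertips stand 14 mm ahead of it and the grasp point (between the pads) lies 5 mm behind it; z points along the fingers, x is the direction in which the jaws open and shut, and the axes are right-handed (so a half turn about z gives the same grasp; the last joint's range is limited). The gripper opens to 85 mm and grips with 20 to 120 N. Pads are 22 mm wide; open, the fingers measure 114 mm over their backs; the gripper's body (76 mm by 85 mm) begins 54 mm behind the grasp point. The pads swing forward as they close: fully open they stand 13 mm farther back than shut.
Start: joints at [-1.388, 0.628, 0.038, 1.517, -0.027, 0.996, -0.02], TCP at [160.032, 630.006, 245.313] pointing down, gripper open.
Joint ranges: [-3.06, 3.06], [-0.37, 2.12], [-1.25, 1.32], [0.18, 2.47], [-1.1, 4.24], [0.23, 1.98], [-2.94, 2.94]. Speed limits (rad/s): [2.57, 2.57, 3.14, 3.14, 3.14, 3.14, 3.14].

INTERFACE

Orientations are given as [roll, pitch, yaw] about the fixed x, y, z axes, in that order (R = Rz(yaw) Ry(pitch) Rx(roll)).
In Python, from cell import ctrl gives the robot as it stands.
- The arm moves only by the tool send_rows, never from a script. Its argument "commands" is a list of rows, each a list of 5 numbers: the finger opening in mm, from 0 to 85.4, then the shift along the tool's x, y, z in mm, then the turn about the tool's z in degrees. In form: [[grip, x, y, z, roll], ...]. A call has 1 to 5 rows; each row is the pose to reach, as a shift and turn from the pose measured when the call began, along the tool's axes at that moment; what a row does not reach only later rows make up. A row lasts 1/10 s, in which the tool goes at most 50 mm and 8.59 degrees, less where a joint would pass 70% of its speed; a pose out of reach is approached as far as the arm can. A call with a gripper value outside its range is refused whole. The fingers move at their own pace and stop on an object; the grip force is fixed at half the most. Time passes only in rows, so rows that repeat a pose let the fingers close. It gives the time, the measured TCP pose, the force and the opening at its end, in the units of the state.
- ctrl.read_state(): the state, without advancing time (a new reading comes with each control period).
- ctrl.get_image(name): name is "scene" or "top" or "wrist"; returns the picture (400x640x3 uint8, red, green, blue); there is no depth.
- ctrl.camera_params(name): a dict with "fx", "fy", "cx", "cy" (pixels), "k1" (the pictures are not rectified: a ray, as slopes to the right and down, at radius r is drawn at 1 + k1 r^2 times it, then the intrinsics apply), "cam_to_world" (4x4, takes a point from camera to world coordinates). Camera axes: x right, y down, z forward; pixel columns grow to the right and rows downward; lengths in mm; the calibration is good to about 2 mm. A picture is of the moment at which its call begins: read the wrist's pose just before it. camera_params takes no time and is no camera call; for the wrist camera it gives the pose at the moment of the call.
- ctrl.finish_job(): hands the job in, once; it reports no verdict.
The state is a dict: "clock": time; "qpos": joint angles; "qd": joint speeds; "tau": joint torques, N m; "eef_pos": TCP position; "tool_rot": TCP orientation; "force": force on the tool from outside, world axes, zero at the start; "torque": the same for the moment, N m; "width": finger opening in mm.
Only numpy, scipy, OpenCV 4.12 (cv2) and the standard library are available. Lean on these libraries where they do the work, as an engineer would, in place of code of your own. Each camera call takes 0.05 s, during which the arm holds its last target.

## Working session

There is one attempt and no reset: what is moved stays moved. The work goes in short steps, Python scripts to look and compute and a tool call to move; the robot and the scene stay as the last step left them, time stands still between calls to the robot, and variables do not carry over. Pictures are saved under pics/ and viewed, and the job is handed in when it is done.

Besides the shell and the picture viewer there is one more tool, called after "Call:" by a JSON object that holds its "fn" and its "kwargs", one argument or row to a line. send_rows: Moves the arm, as the interface text tells. Its arguments: {"type":"object","properties":{"commands":{"type":"array"}},"required":["commands"]}

```bash
ls; mkdir -p pics
cat > h.py <<'E'
from cell import ctrl
import numpy as np, cv2
def snap(n,f):
    im=ctrl.get_image(n); cv2.imwrite(f'pics/{f}.png',im[:,:,::-1]); return im
def ray(n,u,v,P=None):
    P=P or ctrl.camera_params(n)
    T=np.array(P['cam_to_world']); a=(u-P['cx'])/P['fx']; b=(v-P['cy'])/P['fy']
    x,y=a,b
    for _ in range(20):
        s=1+P['k1']*(x*x+y*y); x,y=a/s,b/s
    d=T[:3,:3]@np.array([x,y,1]); return T[:3,3],d/np.linalg.norm(d)
def onz(n,u,v,z,P=None):
    o,d=ray(n,u,v,P); return o+d*(z-o[2])/d[2]
def tri(r1,r2):
    (o1,d1),(o2,d2)=r1,r2
    A=np.stack([d1,-d2],1); t=np.linalg.lstsq(A,o2-o1,rcond=None)[0]
    p,q=o1+t[0]*d1,o2+t[1]*d2; return (p+q)/2,np.linalg.norm(p-q)
def proj(n,p,P=None):
    P=P or ctrl.camera_params(n); T=np.linalg.inv(np.array(P['cam_to_world'])); c=T[:3,:3]@np.array(p)+T[:3,3]
    x,y=c[0]/c[2],c[1]/c[2]; s=1+P['k1']*(x*x+y*y); return P['fx']*x*s+P['cx'],P['fy']*y*s+P['cy']
E
python3 - <<'E'
from h import *
np.set_printoptions(precision=3,suppress=True)
for n in ['scene','top','wrist']:
    snap(n,n+'0'); P=ctrl.camera_params(n); print(n,P['fx'],P['cx'],P['cy'],P['k1']); print(np.array(P['cam_to_world']))
print(ctrl.read_state())
E
```

```text
pics
scene 440.36234704382986 315.81919800964175 186.84841054280676 -0.12363373658990304
[[   0.473    0.505   -0.722 1212.998]
 [   0.881   -0.274    0.386 -388.576]
 [  -0.003   -0.819   -0.574  652.158]
 [   0.       0.       0.       1.   ]]
top 505.75033671410927 319.5280930837901 206.42723356911506 -0.11625571014096972
[[   0.005   -0.993    0.114  372.216]
 [  -1.      -0.004    0.011   -4.132]
 [  -0.011   -0.114   -0.993 1171.037]
 [   0.       0.       0.       1.   ]]
wrist 293.90372208027713 320.87716782408637 204.95791595097253 -0.017887338286649478
[[  0.247   0.928   0.278  88.762]
 [  0.969  -0.236  -0.074 647.322]
 [ -0.003   0.287  -0.958 372.904]
 [  0.      0.      0.      1.   ]]
{'clock': 0.15, 'qpos': array([-1.388,  0.629,  0.038,  1.518, -0.027,  0.996, -0.02 ]), 'qd': array([-0.001, -0.   , -0.   , -0.004,  0.001,  0.002,  0.   ]), 'tau': array([  0.001, -56.38 ,   1.227, -19.365,   0.011,   0.007,  -0.   ]), 'eef_pos': array([159.892, 629.566, 244.58 ]), 'tool_rot': array([-3.142,  0.001,  1.322]), 'force': array([-0.003,  0.103, -0.008]), 'torque': array([ 0.021, -0.031, -0.015]), 'width': 85.66778585729611}
```

View pics/scene0.png

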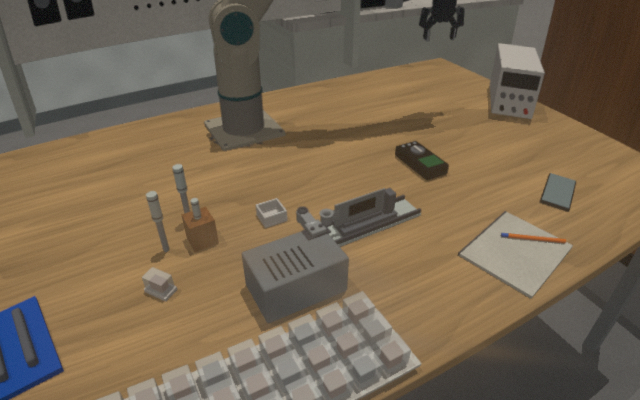

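View pics/top0.png

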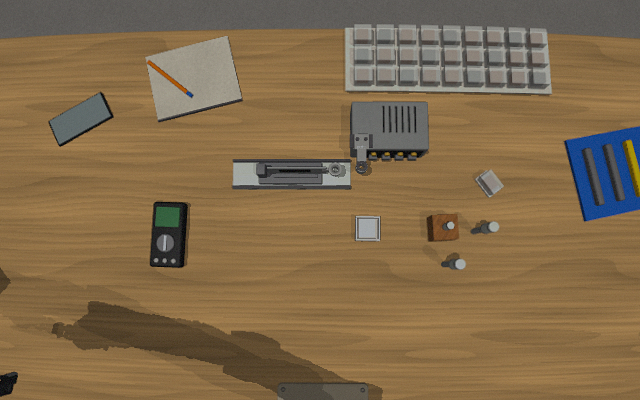

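View pics/wrist0.png

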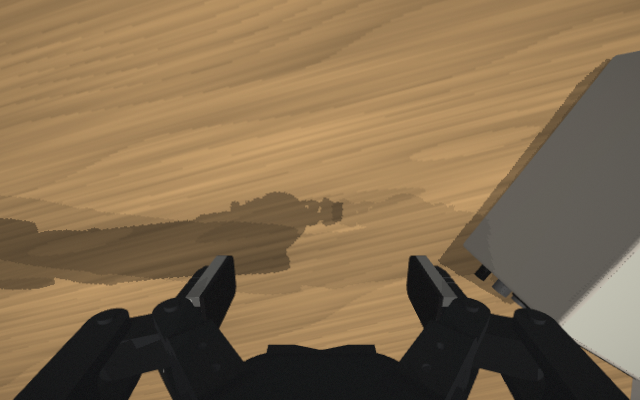

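Run:
```python
import cv2
t=cv2.imread('pics/top0.png'); s=cv2.imread('pics/scene0.png')
cv2.imwrite('pics/tc1.png',cv2.resize(t[90:200,225:435],None,fx=3.8,fy=3.8,interpolation=cv2.INTER_CUBIC))
cv2.imwrite('pics/tc2.png',cv2.resize(t[190:290,340:520],None,fx=4,fy=4,interpolation=cv2.INTER_CUBIC))
cv2.imwrite('pics/sc1.png',cv2.resize(s[150:330,130:430],None,fx=2.66,fy=2.66,interpolation=cv2.INTER_CUBIC))
```

```text
(no output)
```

View pics/tc1.png

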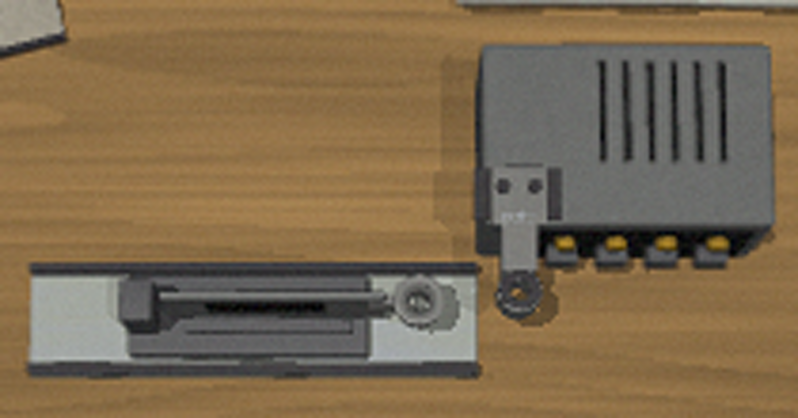

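View pics/tc2.png

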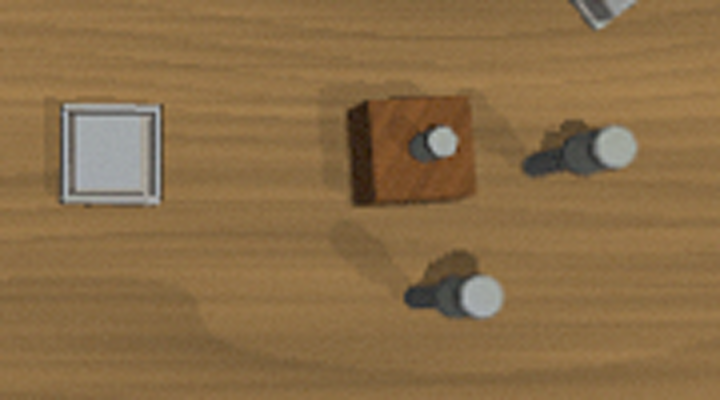

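View pics/sc1.png

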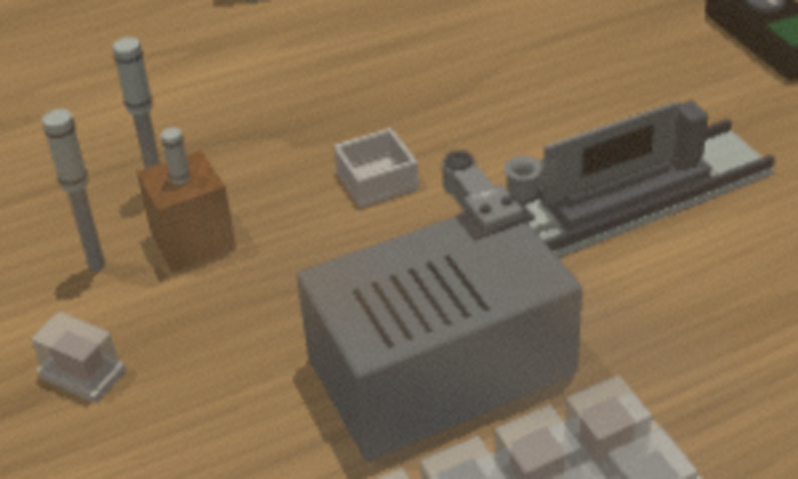

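Run:
```python
from h import *
np.set_printoptions(precision=1,suppress=True)
c=lambda x,y:(x/3.8+225-.37,y/3.8+90-.37)
d=lambda x,y:(x/4+340-.37,y/4+190-.37)
s=lambda x,y:(x/2.66+130-.3,y/2.66+150-.3)
print('hinge',onz('top',*c(519,293),105),onz('scene',*s(459,159),105),tri(ray('top',*c(519,293)),ray('scene',*s(459,159))))
print('pin',onz('top',*d(442,142),112),onz('scene',*s(172,134),112),tri(ray('top',*d(442,142)),ray('scene',*s(172,134))))
print('cknuckle',onz('top',*c(417,298),75),onz('scene',*s(524,167),75))
print('post',onz('top',*c(139,295),75),onz('scene',*s(690,110),75))
for p in [(118,275),(160,275),(160,310),(118,312)]: print('postcorner',onz('top',*c(*p),75))
for p in [(30,266),(478,266),(30,375),(478,375)]: print('rail',onz('top',*c(*p),10))
for p in [(365,100),(468,98),(475,192),(368,204)]: print('block',onz('top',*d(*p),66))
for p in [(62,103),(162,103),(162,204),(62,204)]: print('dish',onz('top',*d(*p),30))
for p in [(484,44),(770,44),(770,222)]: print('case',onz('top',*c(*p),90))
```

```text
hinge [580.2 -80.9 105. ] [582.2 -82.3 105. ] (array([580.4, -81.2, 103.4]), np.float64(0.4596671857093525))
pin [ 454.9 -268.   112. ] [ 456.2 -269.   112. ] (array([ 454.9, -268.5,  110.9]), np.float64(0.5706061582613685))
cknuckle [582.9 -24.   75. ] [581.3 -24.9  75. ]
post [584.2 137.5  75. ] [580.9 137.1  75. ]
postcorner [596.1 150.1  75. ]
postcorner [596.1 125.5  75. ]
postcorner [575.4 125.1  75. ]
postcorner [574.2 149.6  75. ]
rail [615.  214.1  10. ]
rail [615.6 -62.6  10. ]
rail [546.8 212.2  10. ]
rail [547.8 -62.5  10. ]
block [ 481.6 -237.    66. ]
block [ 482.9 -294.5   66. ]
block [ 431.  -297.2   66. ]
block [ 424.3 -237.7   66. ]
dish [482.8 -72.   30. ]
dish [ 483.  -128.8   30. ]
dish [ 425.8 -128.4   30. ]
dish [425.6 -71.9  30. ]
case [730.9 -62.6  90. ]
case [ 732.4 -230.1   90. ]
case [ 625.7 -227.2   90. ]
```

Run:
```python
from h import *
np.set_printoptions(precision=1,suppress=True)
d=lambda x,y:(x/4+340-.37,y/4+190-.37)
s=lambda x,y:(x/2.66+130-.3,y/2.66+150-.3)
print('A',tri(ray('top',*d(613,147)),ray('scene',*s(59,119))))
print('B',tri(ray('top',*d(482,296)),ray('scene',*s(128,46))))
st=ctrl.read_state();print(st['eef_pos'],st['clock'])
```

```text
A (array([ 449.5, -347.8,  149.3]), np.float64(0.5097458512751945))
B (array([ 374. , -277.3,  149.8]), np.float64(0.5062741008367847))
[159.9 629.6 244.6] 0.15
```

Call:
{"fn": "send_rows", "kwargs": {
  "commands": [
    [0,-108,169,0,25],
    [0,-108,169,0,25],
    [0,-108,169,0,25],
    [0,-108,169,0,25],
    [0,-108,169,0,25]
  ]
}}

```text
clock: 0.65
eef_pos: [303.9, 476.3, 244.9]
tool_rot: [3.135, 0.003, 0.874]
force: [0.3, 0.2, -0.2]
width: 12.4
```

Call:
{"fn": "send_rows", "kwargs": {
  "commands": [
    [0,-50,404,0,50],
    [0,-50,404,0,50],
    [0,-50,404,0,50],
    [0,-50,404,0,50],
    [0,-50,404,0,50]
  ]
}}

```text
clock: 1.15
eef_pos: [468.7, 299.3, 246.6]
tool_rot: [3.136, -0.002, 0.13]
force: [1.1, 0.2, -0.9]
width: 0.4
```

```bash
cat > to.py <<'E'
# python3 to.py x y z yawdeg : shift in tool axes
from h import *
import sys
from scipy.spatial.transform import Rotation as R
st=ctrl.read_state(); a=list(map(float,sys.argv[1:]))
r=R.from_euler('xyz',st['tool_rot'])
print('sh',np.round(r.inv().apply(np.array(a[:3])-st['eef_pos']),1),'turn',round(np.degrees(st['tool_rot'][2])-a[3],1),'F',np.round(st['force'],1),'pos',np.round(st['eef_pos'],1),np.round(st['tool_rot'],3),'t',st['clock'],'w',st['width'],'q7',round(st['qpos'][6],2))
E
python3 to.py 582 178 110 0
```

```text
sh [ 96.3 134.2 137.5] turn 7.5 F [ 1.1  0.2 -0.9] pos [468.7 299.3 246.6] [ 3.136e+00 -2.000e-03  1.300e-01] t 1.15 w 0.4008204820214545 q7 -0.26
```

Call:
{"fn": "send_rows", "kwargs": {
  "commands": [
    [0,96,134,100,7.5],
    [0,96,134,137,7.5],
    [0,96,134,137,7.5],
    [0,96,134,137,7.5],
    [0,96,134,137,7.5]
  ]
}}

```text
clock: 1.65
eef_pos: [582.3, 173.1, 107.1]
tool_rot: [3.132, 0.0, -0.006]
force: [0.0, -0.2, 1.4]
width: -0.2
```

```bash
python3 to.py 582 176 60 0;python3 - <<'E'
from h import *
snap('wrist','w1');snap('top','t1')
E
```

```text
sh [-0.3 -3.3 47.1] turn -0.3 F [ 0.  -0.2  1.4] pos [582.3 173.1 107.1] [ 3.132  0.    -0.006] t 1.65 w -0.17190425986223393 q7 -0.04
```

View pics/w1.png

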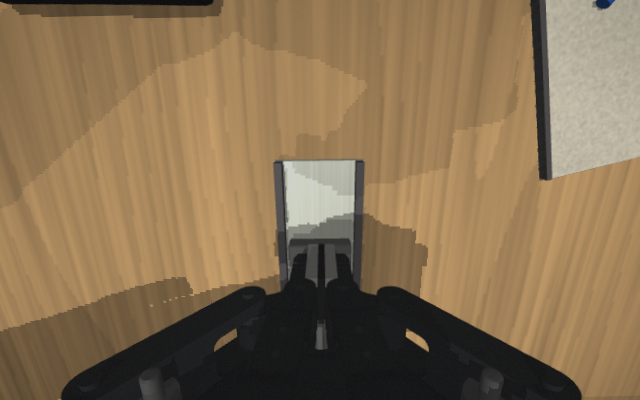

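Call:
{"fn": "send_rows", "kwargs": {
  "commands": [
    [0,0,-3,25,0],
    [0,0,-3,47,0],
    [0,0,-3,47,0],
    [0,0,6,47,0],
    [0,0,6,47,0]
  ]
}}

```text
clock: 2.25
eef_pos: [582.4, 168.4, 63.6]
tool_rot: [3.134, -0.003, -0.005]
force: [-0.2, -1.1, 0.8]
width: -0.3
```

```bash
python3 to.py 582 160 60 0
```

```text
sh [-0.4  8.3  3.7] turn -0.3 F [-0.2 -1.1  0.8] pos [582.4 168.4  63.6] [ 3.134e+00 -3.000e-03 -5.000e-03] t 2.25 w -0.2765066695483648 q7 -0.01
```

Call:
{"fn": "send_rows", "kwargs": {
  "commands": [
    [0,0,3,0,0],
    [0,0,6,1,0],
    [0,0,9,2,0],
    [0,0,12,3,0],
    [0,0,12,3,0]
  ]
}}

```text
clock: 2.75
eef_pos: [582.8, 156.8, 60.9]
tool_rot: [3.135, -0.004, -0.005]
force: [-0.2, 3.2, 1.3]
width: -0.0
```

Call:
{"fn": "send_rows", "kwargs": {
  "commands": [
    [0,0,3,0,0],
    [0,0,6,0,0],
    [0,0,9,0,0],
    [0,0,12,0,0],
    [0,0,12,0,0]
  ]
}}

```text
clock: 3.25
eef_pos: [582.8, 143.8, 60.9]
tool_rot: [3.134, -0.004, -0.006]
force: [1.0, 1.7, -0.1]
width: -0.1
```

Call:
{"fn": "send_rows", "kwargs": {
  "commands": [
    [0,0,3,0,0],
    [0,0,6,0,0],
    [0,0,9,0,0],
    [0,0,12,0,0],
    [0,0,12,0,0]
  ]
}}

```text
clock: 3.75
eef_pos: [582.8, 130.8, 61.0]
tool_rot: [3.134, -0.004, -0.007]
force: [0.8, 2.5, -1.3]
width: 0.5
```

Call:
{"fn": "send_rows", "kwargs": {
  "commands": [
    [0,0,3,0,0],
    [0,0,6,0,0],
    [0,0,9,0,0],
    [0,0,12,0,0],
    [0,0,15,0,0]
  ]
}}

```text
clock: 4.25
eef_pos: [582.8, 115.5, 61.0]
tool_rot: [3.134, -0.004, -0.007]
force: [1.6, 2.7, -0.6]
width: 0.0
```

Call:
{"fn": "send_rows", "kwargs": {
  "commands": [
    [0,0,2,0,0],
    [0,0,4,0,0],
    [0,0,6,0,0],
    [0,0,8,0,0],
    [0,0,8,0,0]
  ]
}}

```text
clock: 4.75
eef_pos: [582.7, 107.0, 61.1]
tool_rot: [3.133, -0.004, -0.008]
force: [1.6, 2.6, -1.2]
width: 0.3
```

Call:
{"fn": "send_rows", "kwargs": {
  "commands": [
    [0,0,1,0,0],
    [0,0,2,0,0],
    [0,0,3,0,0],
    [0,0,3,0,0]
  ]
}}

```text
clock: 5.15
eef_pos: [582.6, 103.7, 61.1]
tool_rot: [3.133, -0.004, -0.008]
force: [1.3, 3.2, -1.2]
width: -0.1
```

Call:
{"fn": "send_rows", "kwargs": {
  "commands": [
    [0,0,1,0,0],
    [0,0,2,0,0],
    [0,0,3,0,0],
    [0,0,3,0,0]
  ]
}}

```text
clock: 5.55
eef_pos: [582.6, 100.6, 61.2]
tool_rot: [3.133, -0.004, -0.008]
force: [1.5, 2.8, -1.1]
width: -0.2
```

Call:
{"fn": "send_rows", "kwargs": {
  "commands": [
    [0,0,1,0,0],
    [0,0,2,0,0],
    [0,0,2,0,0],
    [0,0,2,0,0]
  ]
}}

```text
clock: 5.95
eef_pos: [582.6, 99.4, 61.2]
tool_rot: [3.134, -0.004, -0.008]
force: [1.9, 5.8, -1.1]
width: -0.1
```

Call:
{"fn": "send_rows", "kwargs": {
  "commands": [
    [0,0,1,0,0],
    [0,0,2,0,0],
    [0,0,2,0,0],
    [0,0,2,0,0]
  ]
}}

```text
clock: 6.35
eef_pos: [582.6, 98.8, 61.2]
tool_rot: [3.136, -0.004, -0.007]
force: [2.3, 5.7, -2.0]
width: 0.0
```

```bash
python3 to.py 582 160 60 0
python3 - <<'E'
from h import *
t=snap('top','t2')
cv2.imwrite('pics/t2c.png',cv2.resize(t[90:200,225:435,::-1],None,fx=3.8,fy=3.8,interpolation=cv2.INTER_CUBIC))
E
```

```text
sh [ -1.  -61.2   0.9] turn -0.4 F [ 2.3  5.7 -2. ] pos [582.6  98.8  61.2] [ 3.136 -0.004 -0.007] t 6.35 w 0.026630419124612212 q7 0.1
```

View pics/t2c.png

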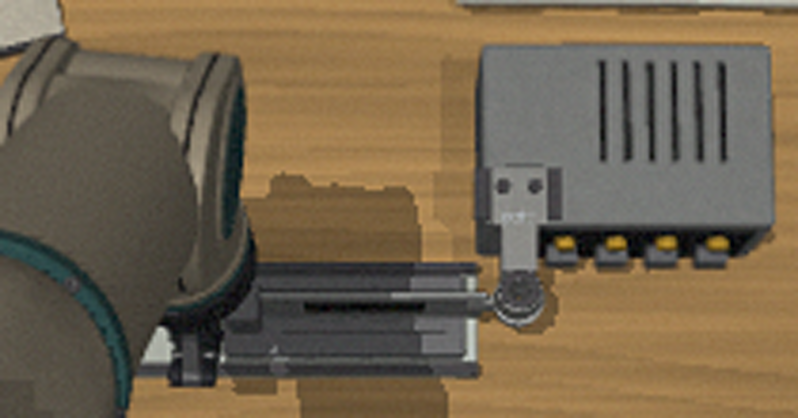

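Call:
{"fn": "send_rows", "kwargs": {
  "commands": [
    [0,0,2,0,0],
    [0,0,3,0,0],
    [0,0,4,0,0],
    [0,0,4,0,0],
    [0,0,4,0,0]
  ]
}}

```text
clock: 6.9
eef_pos: [582.6, 97.3, 61.3]
tool_rot: [3.139, -0.004, -0.005]
force: [2.1, 8.9, 0.5]
width: 0.1
```

Call:
{"fn": "send_rows", "kwargs": {
  "commands": [
    [0,0,-4,0,0],
    [0,0,-20,0,0],
    [0,0,-25,-40,0],
    [0,0,-25,-90,0],
    [45,0,-25,-140,0]
  ]
}}

```text
clock: 7.4
eef_pos: [580.8, 122.3, 202.0]
tool_rot: [3.136, -0.001, -0.005]
force: [1.4, 0.7, -0.2]
width: 13.2
```

```bash
python3 to.py 455 -268 220 0
python3 - <<'E'
from h import *
t=snap('top','t3')
cv2.imwrite('pics/t3c.png',cv2.resize(t[90:200,225:435,::-1],None,fx=3.8,fy=3.8,interpolation=cv2.INTER_CUBIC))
E
```

```text
sh [-123.8  391.1  -15.9] turn -0.3 F [ 1.4  0.7 -0.2] pos [580.8 122.3 202. ] [ 3.136e+00 -1.000e-03 -5.000e-03] t 7.4 w 13.175715958908118 q7 -0.0
```

View pics/t3c.png

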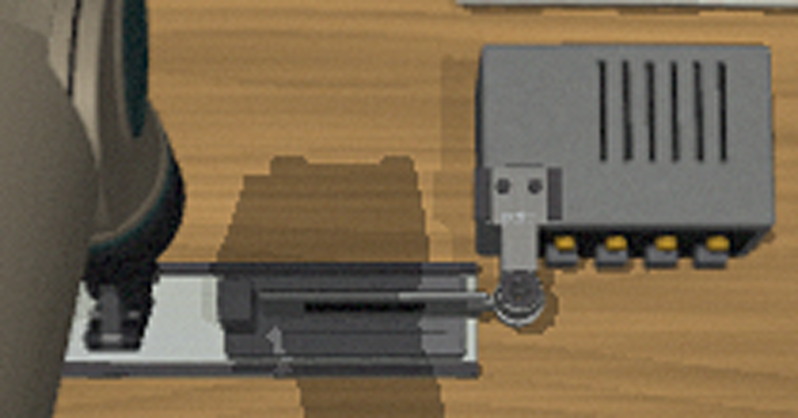

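Call:
{"fn": "send_rows", "kwargs": {
  "commands": [
    [45,0,50,0,0],
    [45,0,100,0,0],
    [45,0,150,0,0],
    [45,0,150,0,0],
    [45,0,150,0,0]
  ]
}}

```text
clock: 7.95
eef_pos: [584.0, -29.9, 211.0]
tool_rot: [3.139, -0.013, -0.011]
force: [0.5, 1.5, -1.2]
width: 44.9
```

```bash
python3 to.py 455 -268 220 0
python3 - <<'E'
from h import *
import pickle
P=ctrl.camera_params('wrist');t=snap('wrist','w3');pickle.dump(P,open('P_w3.pkl','wb'))
print(proj('wrist',[581,-81.5,105],P))
E
```

```text
sh [-126.3  239.5  -10. ] turn -0.6 F [ 0.5  1.5 -1.2] pos [584.  -29.9 211. ] [ 3.139 -0.013 -0.011] t 7.95 w 44.89903183161602 q7 0.24
(np.float64(316.99955196815245), np.float64(262.57144848810793))
```

View pics/w3.png

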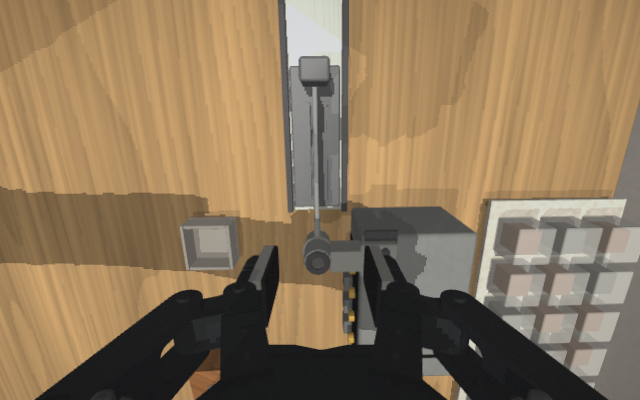

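Run:
```python
import cv2
t=cv2.imread('pics/w3.png')
cv2.imwrite('pics/w3c.png',cv2.resize(t[220:290,280:360],None,fx=8,fy=8,interpolation=cv2.INTER_CUBIC))
```

```text
(no output)
```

View pics/w3c.png

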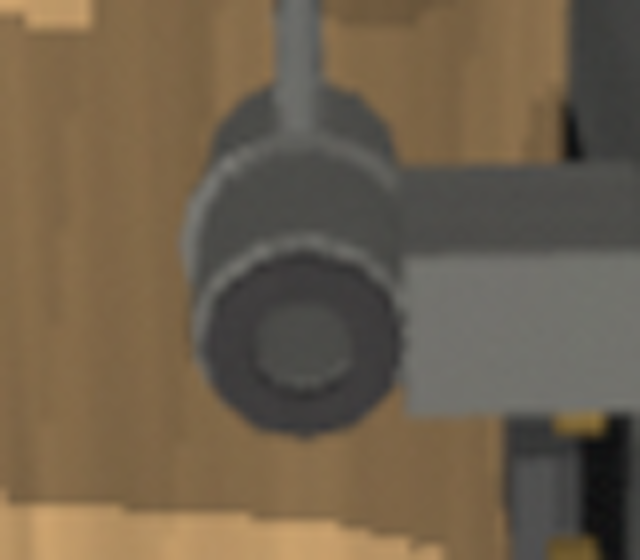

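Call:
{"fn": "send_rows", "kwargs": {
  "commands": [
    [45,-25,48,0,0.6],
    [45,-50,90,0,0.6],
    [45,-75,135,0,0.6],
    [45,-100,180,0,0.6],
    [45,-126,225,0,0.6]
  ]
}}

```text
clock: 8.5
eef_pos: [460.6, -243.7, 209.3]
tool_rot: [3.141, -0.013, -0.014]
force: [1.3, -0.5, -0.7]
width: 44.8
```

Call:
{"fn": "send_rows", "kwargs": {
  "commands": [
    [45,0,0,0,0],
    [45,0,0,0,0]
  ]
}}

```text
clock: 8.7
eef_pos: [460.4, -243.2, 209.2]
tool_rot: [-3.141, -0.012, -0.014]
force: [0.0, 1.3, 0.3]
width: 44.8
```

```bash
python3 to.py 455 -268 99 0
python3 - <<'E'
from h import *
import pickle
np.set_printoptions(precision=1,suppress=True)
P=ctrl.camera_params('wrist');t=snap('wrist','w4');pickle.dump(P,open('P_w4.pkl','wb'))
print(proj('wrist',[455,-268.3,112],P)); print('hinge w3',onz('wrist',317.4,262.5,105,pickle.load(open('P_w3.pkl','rb'))))
E
```

```text
sh [ -6.4  24.9 110.1] turn -0.8 F [0.  1.3 0.3] pos [ 460.4 -243.2  209.2] [-3.141 -0.012 -0.014] t 8.7 w 44.819273870884075 q7 0.68
(np.float64(313.8169106915959), np.float64(239.47738172042517))
hinge w3 [581.4 -81.4 105. ]
```

View pics/w4.png

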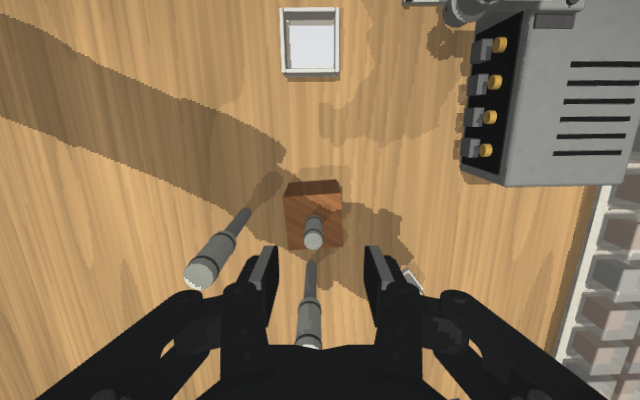

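Call:
{"fn": "send_rows", "kwargs": {
  "commands": [
    [45,-6.4,25,20,-0.8],
    [45,-6.4,25,50,-0.8],
    [45,-6.4,25,70,-0.8],
    [45,-6.4,25,70,-0.8],
    [45,-6.4,25,70,-0.8]
  ]
}}

```text
clock: 9.25
eef_pos: [456.6, -264.9, 139.0]
tool_rot: [-3.14, -0.012, 0.006]
force: [-0.1, 0.3, 0.3]
width: 44.6
```

```bash
python3 to.py 455 -268.3 92 0
python3 - <<'E'
from h import *
P=ctrl.camera_params('wrist');t=snap('wrist','w5')
print(proj('wrist',[455,-268.3,112],P))
E
```

```text
sh [-2.2  3.4 47. ] turn 0.3 F [-0.1  0.3  0.3] pos [ 456.6 -264.9  139. ] [-3.14  -0.012  0.006] t 9.25 w 44.637463226011505 q7 0.78
(np.float64(317.9396142988414), np.float64(253.27075691774914))
```

View pics/w5.png

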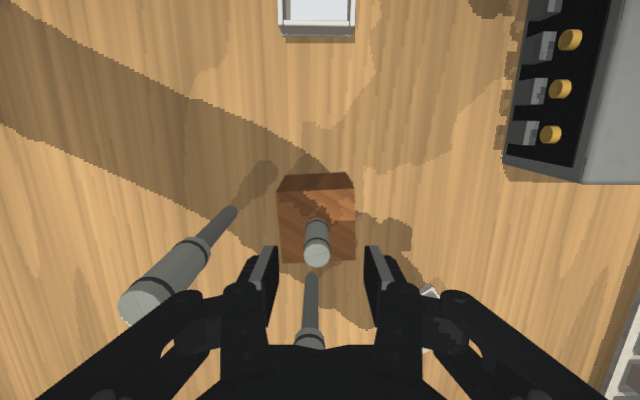

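Call:
{"fn": "send_rows", "kwargs": {
  "commands": [
    [34,-2,3.5,15,0],
    [34,-2,3.5,30,0],
    [34,-2,3.5,44,0],
    [34,-2,3.5,47,0],
    [34,-2,3.5,47,0]
  ]
}}

```text
clock: 9.8
eef_pos: [456.2, -268.9, 93.3]
tool_rot: [-3.141, -0.015, 0.006]
force: [-0.1, -0.2, 0.7]
width: 34.0
```

```bash
python3 to.py 455 -268.3 92 0
python3 - <<'E'
from h import *
P=ctrl.camera_params('wrist');t=snap('wrist','w6')
print(proj('wrist',[455,-268.3,112],P))
E
```

```text
sh [-1.3 -0.6  1.3] turn 0.3 F [-0.1 -0.2  0.7] pos [ 456.2 -268.9   93.3] [-3.141 -0.015  0.006] t 9.8 w 34.02844466301783 q7 0.82
(np.float64(319.26195967964253), np.float64(292.3516838242647))
```

View pics/w6.png

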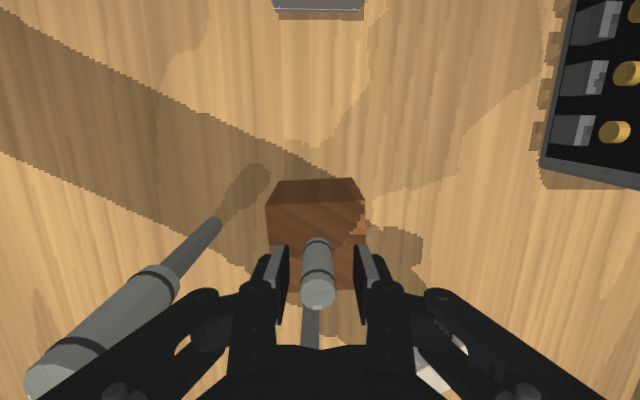

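Call:
{"fn": "send_rows", "kwargs": {
  "commands": [
    [30,-1.2,0,1,0],
    [10,-1.2,0,1,0],
    [10,-1.2,0,1,0],
    [10,-1.2,0,1,0],
    [10,-1.2,0,1,0]
  ]
}}

```text
clock: 10.35
eef_pos: [455.5, -269.4, 93.2]
tool_rot: [3.141, -0.016, 0.005]
force: [-0.2, 1.4, 6.0]
width: 13.4
```

Call:
{"fn": "send_rows", "kwargs": {
  "commands": [
    [10,0,0,0,0],
    [10,0,0,-10,0],
    [10,0,0,-20,0],
    [10,0,0,-30,0],
    [10,0,0,-30,0]
  ]
}}

```text
clock: 10.85
eef_pos: [455.4, -269.7, 124.9]
tool_rot: [3.14, -0.018, 0.006]
force: [-0.6, -0.1, -0.1]
width: 13.2
```

```bash
python3 to.py 455 -268.3 92 0
python3 - <<'E'
from h import *
t=snap('wrist','w7'); s=snap('scene','s7')
cv2.imwrite('pics/s7c.png',cv2.resize(s[120:270,120:320,::-1],None,fx=4,fy=4,interpolation=cv2.INTER_CUBIC))
E
```

```text
sh [-1.  -1.5 32.9] turn 0.3 F [-0.6 -0.1 -0.1] pos [ 455.4 -269.7  124.9] [ 3.14  -0.018  0.006] t 10.85 w 13.193739770686443 q7 0.8
```

View pics/w7.png

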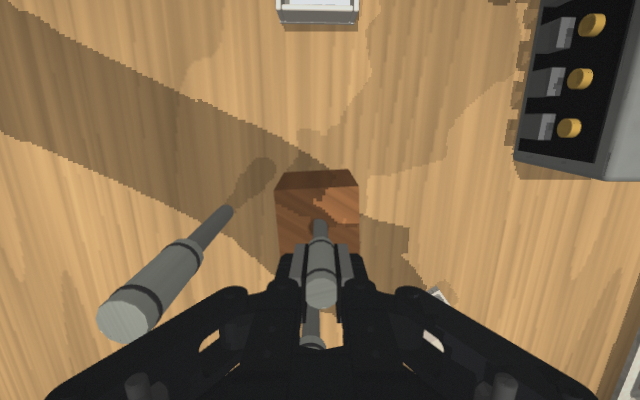

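View pics/s7c.png

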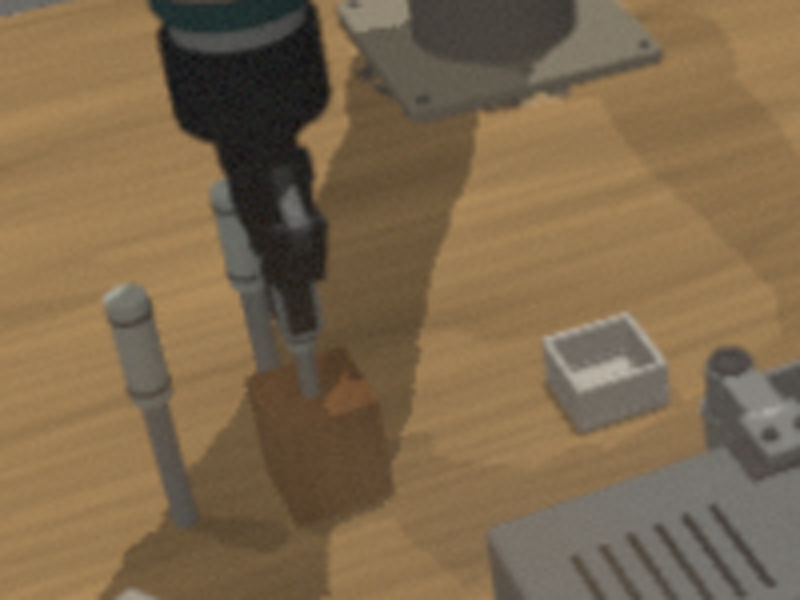

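Call:
{"fn": "send_rows", "kwargs": {
  "commands": [
    [10,0,0,-30,0],
    [10,0,0,-60,0],
    [10,0,0,-87,0],
    [10,0,0,-87,0]
  ]
}}

```text
clock: 11.35
eef_pos: [455.7, -270.6, 213.7]
tool_rot: [3.137, -0.023, 0.006]
force: [0.4, -1.2, -1.2]
width: 13.2
```

```bash
python3 to.py 581 -81.5 212 0
```

```text
sh [ 126.3 -188.4    3.8] turn 0.3 F [ 0.4 -1.2 -1.2] pos [ 455.7 -270.6  213.7] [ 3.137 -0.023  0.006] t 11.35 w 13.189001443759087 q7 0.75
```

Call:
{"fn": "send_rows", "kwargs": {
  "commands": [
    [10,22,-33,0,0],
    [10,45,-66,0,0],
    [10,68,-100,0,0],
    [10,90,-134,0,0],
    [10,112,-168,0,0]
  ]
}}

```text
clock: 11.85
eef_pos: [567.0, -100.3, 214.3]
tool_rot: [3.138, -0.021, 0.006]
force: [0.8, -1.2, -0.8]
width: 13.2
```

Call:
{"fn": "send_rows", "kwargs": {
  "commands": [
    [10,0,0,0,0],
    [10,0,0,0,0]
  ]
}}

```text
clock: 12.05
eef_pos: [566.7, -98.6, 212.8]
tool_rot: [3.138, -0.019, 0.009]
force: [0.0, 0.2, -1.4]
width: 13.5
```

```bash
python3 to.py 579.5 -81.5 212 0
```

```text
sh [ 12.9 -17.    1. ] turn 0.5 F [ 0.   0.2 -1.4] pos [566.7 -98.6 212.8] [ 3.138 -0.019  0.009] t 12.05 w 13.507827658869548 q7 0.38
```

Call:
{"fn": "send_rows", "kwargs": {
  "commands": [
    [10,8,-9,0,0.5],
    [10,13,-17,0,0.5],
    [10,13,-17,0,0.5],
    [10,13,-17,0,0.5]
  ]
}}

```text
clock: 12.45
eef_pos: [579.5, -81.7, 212.9]
tool_rot: [3.138, -0.019, 0.0]
force: [-0.4, -1.0, -1.7]
width: 13.0
```

```bash
python3 to.py 579.5 -81.5 212 0
python3 - <<'E'
from h import *
t=snap('wrist','w8'); s=snap('scene','s8'); p=snap('top','t8')
cv2.imwrite('pics/s8c.png',cv2.resize(s[120:270,220:420,::-1],None,fx=4,fy=4,interpolation=cv2.INTER_CUBIC))
cv2.imwrite('pics/t8c.png',cv2.resize(p[100:220,280:440,::-1],None,fx=4,fy=4,interpolation=cv2.INTER_CUBIC))
E
```

```text
sh [ 0.  -0.2  0.9] turn 0.0 F [-0.4 -1.  -1.7] pos [579.5 -81.7 212.9] [ 3.138 -0.019  0.   ] t 12.45 w 12.95100206976809 q7 0.34
```

View pics/w8.png

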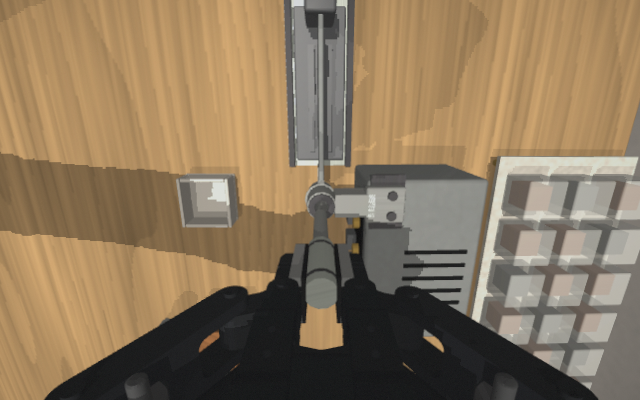

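View pics/s8c.png

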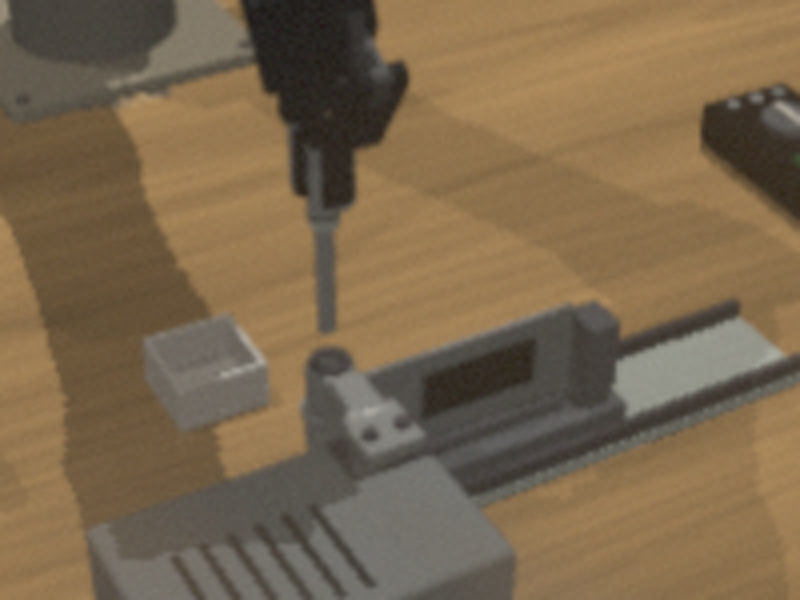

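Run:
```python
from h import *
np.set_printoptions(precision=1,suppress=True)
t=cv2.imread('pics/w8.png')
cv2.imwrite('pics/w8c.png',cv2.resize(t[170:330,270:370],None,fx=6,fy=6,interpolation=cv2.INTER_CUBIC)[:600])
s=lambda x,y:(x/4+220-.37,y/4+120-.37)
print('tip',[onz('scene',*s(327,329),z) for z in (122,123)],'hinge',onz('scene',*s(330,358),105))
for p in [(581.2,-81.5,122.7),(581.2,-81.5,105)]: print(proj('wrist',p),proj('scene',p))
```

```text
tip [array([578.9, -82.3, 122. ]), array([580.1, -82.9, 123. ])] hinge [581.1 -82.1 105. ]
(np.float64(321.65475589713174), np.float64(211.96057959584115)) (np.float64(302.2306176677729), np.float64(202.0873345761433))
(np.float64(321.2281237643892), np.float64(205.3144983310926)) (np.float64(302.4107730791227), np.float64(209.08616265825935))
```

View pics/w8c.png

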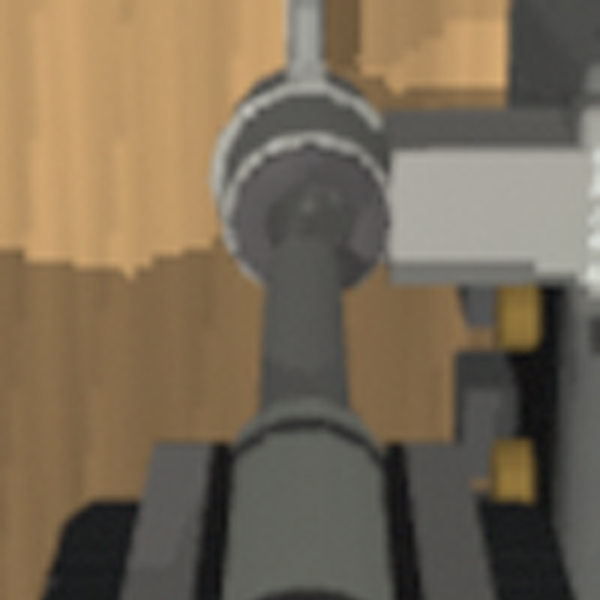

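Call:
{"fn": "send_rows", "kwargs": {
  "commands": [
    [10,0,0,5,0],
    [10,0,0,10,0],
    [10,0,0,13,0],
    [10,0,0,13,0]
  ]
}}

```text
clock: 13.0
eef_pos: [579.0, -82.2, 199.3]
tool_rot: [3.138, -0.017, -0.001]
force: [-0.3, -0.3, -0.5]
width: 13.6
```

```bash
python3 to.py 579.5 -81.5 198 0
python3 - <<'E'
from h import *
t=snap('wrist','w9'); s=snap('scene','s9'); p=snap('top','t9')
a=cv2.resize(s[170:230,270:330,::-1],None,fx=10,fy=10,interpolation=cv2.INTER_CUBIC)
cv2.imwrite('pics/s9c.png',a)
cv2.imwrite('pics/w9c.png',cv2.resize(t[170:270,280:360,::-1],None,fx=6,fy=6,interpolation=cv2.INTER_CUBIC))
E
```

```text
sh [ 0.5 -0.7  1.3] turn -0.0 F [-0.3 -0.3 -0.5] pos [579.  -82.2 199.3] [ 3.138e+00 -1.700e-02 -1.000e-03] t 13.0 w 13.631682519750875 q7 0.35
```

View pics/w9c.png

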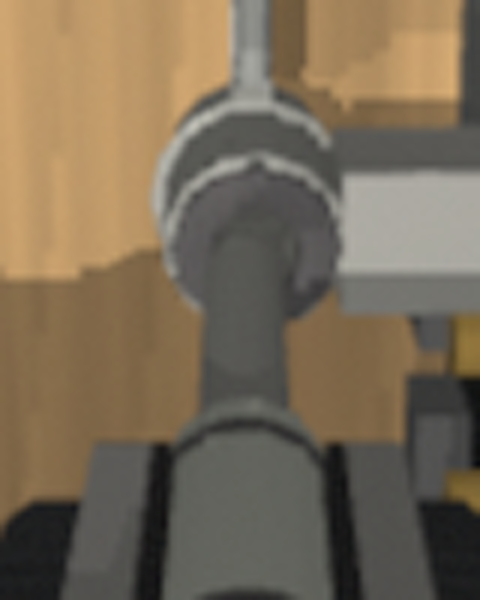

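View pics/s9c.png

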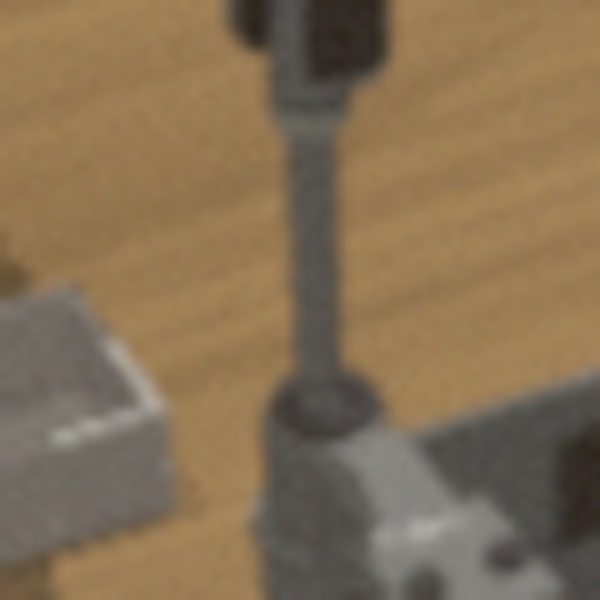

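Call:
{"fn": "send_rows", "kwargs": {
  "commands": [
    [10,0.5,-1.3,0,0],
    [10,0.5,-1.3,2,0],
    [10,0.5,-1.3,4,0],
    [10,0.5,-1.3,5,0],
    [10,0.5,-1.3,5,0]
  ]
}}

```text
clock: 13.65
eef_pos: [580.0, -81.0, 194.9]
tool_rot: [3.138, -0.019, -0.001]
force: [-0.5, -0.2, -0.8]
width: 13.5
```

```bash
python3 to.py 579.5 -80.9 192 0
```

```text
sh [-0.6 -0.1  2.8] turn -0.0 F [-0.5 -0.2 -0.8] pos [580.  -81.  194.9] [ 3.138e+00 -1.900e-02 -1.000e-03] t 13.65 w 13.542011916403089 q7 0.35
```

Call:
{"fn": "send_rows", "kwargs": {
  "commands": [
    [10,-0.3,0,1,0],
    [10,-0.3,0,2,0],
    [10,-0.3,0,3,0],
    [10,-0.3,0,3,0]
  ]
}}

```text
clock: 14.05
eef_pos: [579.8, -81.1, 191.7]
tool_rot: [3.138, -0.019, -0.001]
force: [-0.1, -0.2, -0.3]
width: 13.9
```

```bash
python3 to.py 579.5 -80.9 192 0
```

```text
sh [-0.3 -0.2 -0.3] turn -0.0 F [-0.1 -0.2 -0.3] pos [579.8 -81.1 191.7] [ 3.138e+00 -1.900e-02 -1.000e-03] t 14.05 w 13.94280239713901 q7 0.35
```

Call:
{"fn": "send_rows", "kwargs": {
  "commands": [
    [10,0,0,1,0],
    [10,0,0,2,0],
    [10,0,0,3,0],
    [10,0,0,4,0],
    [10,0,0,4,0]
  ]
}}

```text
clock: 14.55
eef_pos: [579.9, -81.1, 187.6]
tool_rot: [3.138, -0.019, -0.001]
force: [1.0, 0.0, -1.2]
width: 13.4
```

```bash
python3 to.py 579.5 -80.9 187 0
python3 - <<'E'
from h import *
t=snap('wrist','w10'); s=snap('scene','s10')
a=cv2.resize(s[170:230,270:330,::-1],None,fx=8,fy=8,interpolation=cv2.INTER_CUBIC)
b=cv2.resize(t[170:250,280:320+20,::-1],(360,480),interpolation=cv2.INTER_CUBIC)[:, :320]
cv2.imwrite('pics/c10.png',np.hstack([a,b]))
E
```

```text
sh [-0.4 -0.2  0.6] turn -0.0 F [ 1.   0.  -1.2] pos [579.9 -81.1 187.6] [ 3.138e+00 -1.900e-02 -1.000e-03] t 14.55 w 13.384294669500653 q7 0.35
```

View pics/c10.png

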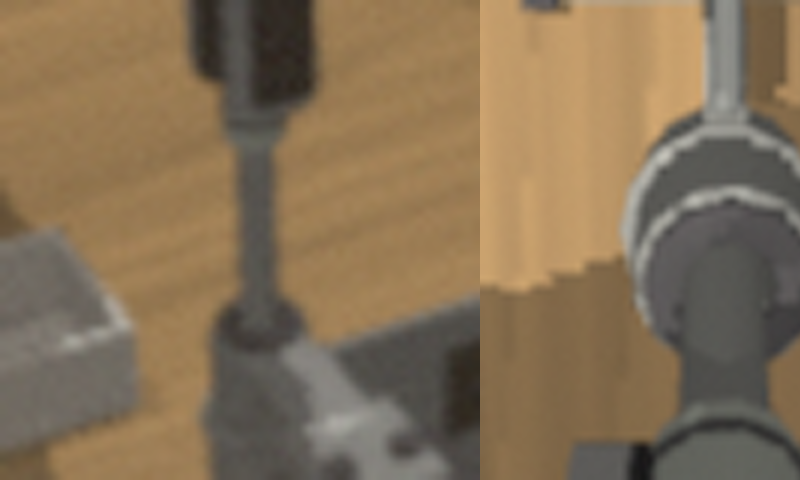

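Call:
{"fn": "send_rows", "kwargs": {
  "commands": [
    [10,0,0,1.5,0],
    [10,0,0,3,0],
    [10,0,0,4.5,0],
    [10,0,0,6,0],
    [10,0,0,7,0]
  ]
}}

```text
clock: 15.15
eef_pos: [580.0, -81.2, 180.5]
tool_rot: [3.138, -0.018, -0.001]
force: [0.2, -0.3, -0.7]
width: 13.5
```

```bash
python3 to.py 579.5 -80.9 187 0
```

```text
sh [-0.4 -0.3 -6.5] turn -0.1 F [ 0.2 -0.3 -0.7] pos [580.  -81.2 180.5] [ 3.138e+00 -1.800e-02 -1.000e-03] t 15.15 w 13.476602720750433 q7 0.36
```

Tip at about 90 mm, no force. Carry on.

Call:
{"fn": "send_rows", "kwargs": {
  "commands": [
    [10,0,0,1.5,0],
    [10,0,0,3,0],
    [10,0,0,4.5,0],
    [10,0,0,6,0],
    [10,0,0,7,0]
  ]
}}

```text
clock: 15.65
eef_pos: [580.1, -81.2, 173.4]
tool_rot: [3.138, -0.018, -0.001]
force: [-0.4, 0.9, -1.4]
width: 13.4
```

Call:
{"fn": "send_rows", "kwargs": {
  "commands": [
    [10,0,0,1,0],
    [10,0,0,2,0],
    [10,0,0,3,0],
    [10,0,0,4,0],
    [10,0,0,4,0]
  ]
}}

```text
clock: 16.15
eef_pos: [580.1, -81.2, 169.2]
tool_rot: [3.138, -0.018, -0.001]
force: [-0.2, -0.1, -1.3]
width: 13.2
```

Call:
{"fn": "send_rows", "kwargs": {
  "commands": [
    [10,0,0,1,0],
    [10,0,0,2,0],
    [10,0,0,3,0],
    [10,0,0,4,0],
    [10,0,0,4,0]
  ]
}}

```text
clock: 16.65
eef_pos: [580.2, -81.3, 165.1]
tool_rot: [3.138, -0.018, -0.001]
force: [0.3, 0.1, -0.8]
width: 13.3
```

Call:
{"fn": "send_rows", "kwargs": {
  "commands": [
    [10,0,0,1,0],
    [10,0,0,2,0],
    [10,0,0,3,0],
    [10,0,0,4,0],
    [10,0,0,4,0]
  ]
}}

```text
clock: 17.15
eef_pos: [580.3, -81.3, 160.9]
tool_rot: [3.138, -0.018, -0.001]
force: [-0.3, -0.5, -0.5]
width: 13.1
```

Call:
{"fn": "send_rows", "kwargs": {
  "commands": [
    [10,0,0,1,0],
    [10,0,0,2,0],
    [10,0,0,3,0],
    [10,0,0,4,0],
    [10,0,0,4,0]
  ]
}}

```text
clock: 17.65
eef_pos: [580.3, -81.5, 156.7]
tool_rot: [3.137, -0.018, -0.001]
force: [0.9, -0.2, -1.0]
width: 13.3
```

Call:
{"fn": "send_rows", "kwargs": {
  "commands": [
    [10,0,0,1,0],
    [10,0,0,2,0],
    [10,0,0,3,0],
    [10,0,0,4,0],
    [10,0,0,4,0]
  ]
}}

```text
clock: 18.15
eef_pos: [580.4, -81.6, 152.7]
tool_rot: [3.137, -0.018, -0.001]
force: [0.3, -1.1, -0.6]
width: 13.7
```

Call:
{"fn": "send_rows", "kwargs": {
  "commands": [
    [10,0,0,1,0],
    [10,0,0,2,0],
    [10,0,0,3,0],
    [10,0,0,3,0]
  ]
}}

```text
clock: 18.55
eef_pos: [581.0, -81.7, 149.7]
tool_rot: [3.137, -0.019, -0.001]
force: [1.9, -1.1, 0.3]
width: 13.3
```

Call:
{"fn": "send_rows", "kwargs": {
  "commands": [
    [10,0,0,1,0],
    [10,0,0,2,0],
    [10,0,0,3,0],
    [10,0,0,3,0]
  ]
}}

```text
clock: 18.95
eef_pos: [581.1, -81.8, 146.5]
tool_rot: [3.137, -0.019, -0.001]
force: [1.4, -1.3, 0.4]
width: 12.9
```

Call:
{"fn": "send_rows", "kwargs": {
  "commands": [
    [10,0,0,1,0],
    [10,0,0,2,0],
    [10,0,0,3,0],
    [10,0,0,3,0]
  ]
}}

```text
clock: 19.35
eef_pos: [581.1, -81.9, 143.3]
tool_rot: [3.137, -0.019, -0.001]
force: [1.0, -1.1, -0.5]
width: 12.9
```

Run:
```python
from h import *
t=snap('wrist','w11'); s=snap('scene','s11')
a=cv2.resize(s[170:230,270:330,::-1],None,fx=8,fy=8,interpolation=cv2.INTER_CUBIC)
b=cv2.resize(t[170:250,280:320+20,::-1],(360,480),interpolation=cv2.INTER_CUBIC)[:, :320]
cv2.imwrite('pics/c11.png',np.hstack([a,b]))
```

```text
(no output)
```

View pics/c11.png

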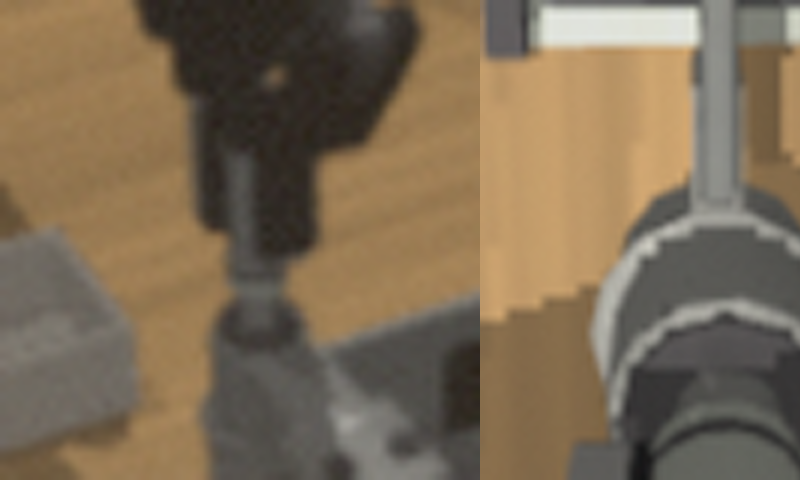

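View pics/w11.png

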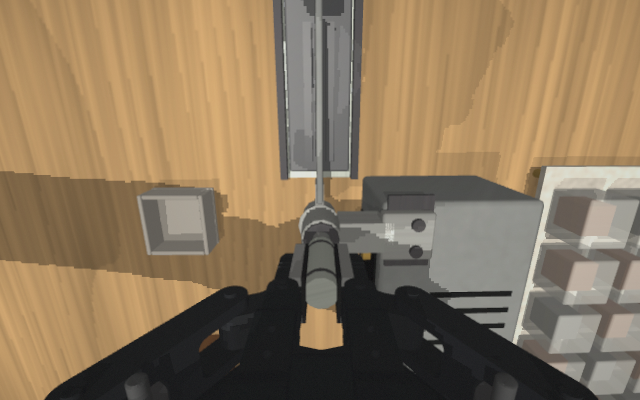

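Call:
{"fn": "send_rows", "kwargs": {
  "commands": [
    [10,0,0,1,0],
    [10,0,0,2,0],
    [10,0,0,3,0],
    [10,0,0,3,0]
  ]
}}

```text
clock: 19.85
eef_pos: [581.1, -81.9, 140.1]
tool_rot: [3.137, -0.019, -0.001]
force: [0.8, -0.8, 0.3]
width: 13.0
```

Call:
{"fn": "send_rows", "kwargs": {
  "commands": [
    [10,0,0,1,0],
    [10,0,0,2,0],
    [10,0,0,3,0],
    [10,0,0,3,0]
  ]
}}

```text
clock: 20.25
eef_pos: [581.1, -81.9, 136.9]
tool_rot: [3.136, -0.019, -0.001]
force: [1.0, -1.3, -0.4]
width: 13.5
```

Call:
{"fn": "send_rows", "kwargs": {
  "commands": [
    [10,0,0,1,0],
    [10,0,0,2,0],
    [10,0,0,2,0],
    [10,0,0,2,0]
  ]
}}

```text
clock: 20.65
eef_pos: [581.1, -81.9, 134.7]
tool_rot: [3.136, -0.018, -0.001]
force: [2.3, -1.3, -1.0]
width: 13.4
```

Call:
{"fn": "send_rows", "kwargs": {
  "commands": [
    [10,0,0,1,0],
    [10,0,0,1.5,0],
    [10,0,0,1.5,0]
  ]
}}

```text
clock: 20.95
eef_pos: [581.1, -81.9, 133.1]
tool_rot: [3.136, -0.018, -0.001]
force: [1.1, -2.2, 1.2]
width: 13.1
```

Call:
{"fn": "send_rows", "kwargs": {
  "commands": [
    [10,0,0,1,0],
    [10,0,0,1,0],
    [10,0,0,1,0]
  ]
}}

```text
clock: 21.25
eef_pos: [581.2, -82.0, 132.0]
tool_rot: [3.136, -0.019, -0.001]
force: [1.9, -1.4, 1.0]
width: 13.4
```

Call:
{"fn": "send_rows", "kwargs": {
  "commands": [
    [10,0,0,0.5,0],
    [10,0,0,1,0],
    [10,0,0,1,0]
  ]
}}

```text
clock: 21.55
eef_pos: [581.2, -82.0, 131.3]
tool_rot: [3.137, -0.019, -0.001]
force: [0.3, -0.3, 3.8]
width: 13.2
```

Call:
{"fn": "send_rows", "kwargs": {
  "commands": [
    [10,0,0,0.5,0],
    [10,0,0,1,0],
    [10,0,0,1,0]
  ]
}}

```text
clock: 21.85
eef_pos: [581.2, -82.0, 130.8]
tool_rot: [3.137, -0.019, -0.001]
force: [0.9, -2.0, 6.7]
width: 12.9
```

Call:
{"fn": "send_rows", "kwargs": {
  "commands": [
    [20,0,0,0,0],
    [25,0,0,0,0],
    [32,0,0,0,0],
    [40,0,0,0,0],
    [40,0,0,0,0]
  ]
}}

```text
clock: 22.35
eef_pos: [580.9, -81.8, 130.6]
tool_rot: [3.137, -0.018, -0.001]
force: [-0.1, -0.2, -0.0]
width: 40.6
```

```bash
python3 to.py 579.5 -80.9 187 0
python3 - <<'E'
from h import *
t=snap('wrist','w12')
E
```

```text
sh [ -0.4  -0.7 -56.5] turn -0.1 F [-0.1 -0.2 -0. ] pos [580.9 -81.8 130.6] [ 3.137e+00 -1.800e-02 -1.000e-03] t 22.35 w 40.590904869764614 q7 0.38
```

View pics/w12.png

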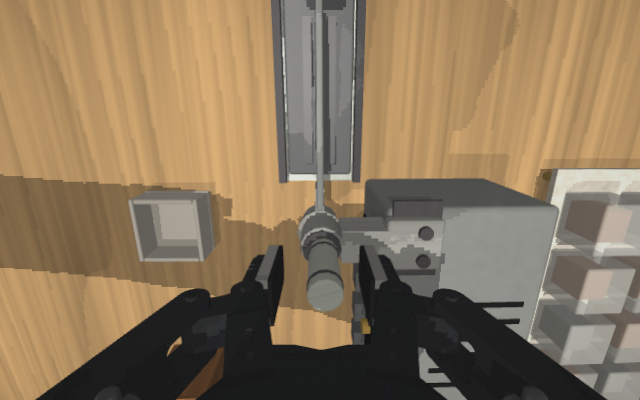

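Call:
{"fn": "send_rows", "kwargs": {
  "commands": [
    [40,0,0,-20,0],
    [40,0,0,-50,0],
    [40,0,0,-90,0],
    [40,0,-30,-120,0],
    [40,0,-70,-130,0]
  ]
}}

```text
clock: 22.9
eef_pos: [580.5, -13.7, 264.1]
tool_rot: [3.135, -0.025, -0.007]
force: [1.8, 1.1, -1.0]
width: 40.0
```

Call:
{"fn": "send_rows", "kwargs": {
  "commands": [
    [40,0,-50,0,0],
    [40,0,-90,0,0],
    [40,0,-90,0,0]
  ]
}}

```text
clock: 23.2
eef_pos: [580.5, 85.0, 263.1]
tool_rot: [3.14, -0.024, 0.004]
force: [0.0, -0.1, 0.5]
width: 40.5
```

Run:
```python
from h import *
t=snap('top','t13'); s=snap('scene','s13'); st=ctrl.read_state(); print(st['clock'],st['eef_pos'],st['force'])
a=cv2.resize(s[170:230,270:330,::-1],None,fx=8,fy=8,interpolation=cv2.INTER_CUBIC)
b=cv2.resize(t[140:200,330:370,::-1],None,fx=8,fy=8,interpolation=cv2.INTER_CUBIC)
cv2.imwrite('pics/c13.png',np.hstack([a,b]))
for p in [(581.2,-81.5,151),(581.2,-81.5,105)]: print(proj('top',p),proj('scene',p))
```

```text
23.3 [580.73979086  77.54498291 263.28869514] [-1.11127512 -0.69272302 -0.04316695]
(np.float64(363.074456480637), np.float64(161.9837178075581)) (np.float64(301.9355184070807), np.float64(190.54883398838865))
(np.float64(361.4740302733073), np.float64(166.29430342250112)) (np.float64(302.4107730791227), np.float64(209.08616265825935))
```

View pics/c13.png

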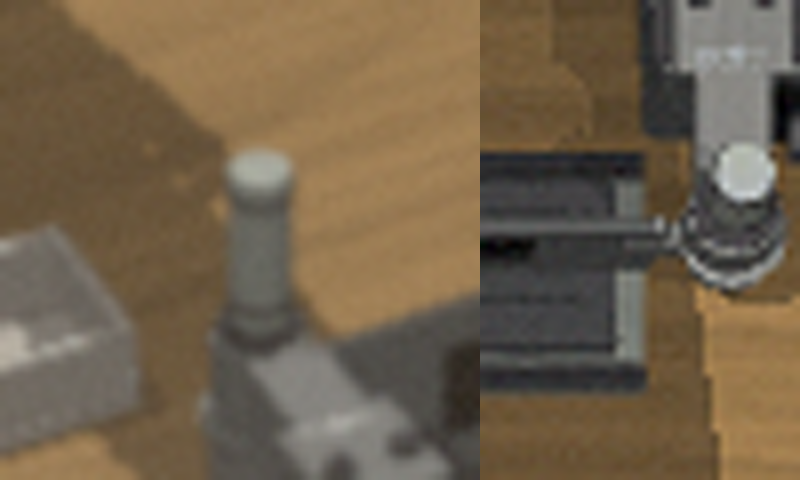

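View pics/t13.png

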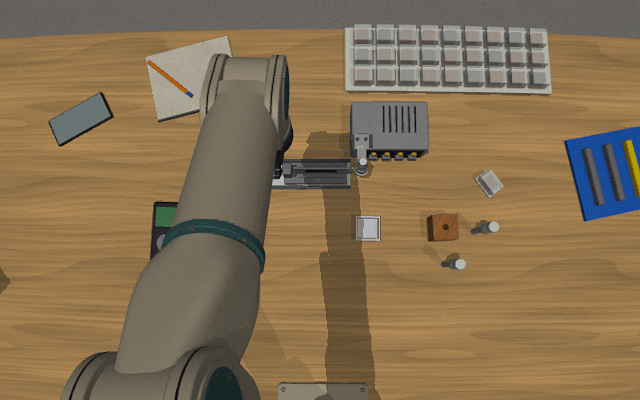

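Run:
```python
from h import *
print(ctrl.finish_job())
```

```text
the job is handed in; nothing more can be done
None
```

I hung the cover and handed the job in at about 23 s of the 72 s allowed. `finish_job` gives no verdict, so what follows rests on my own measurements.

- **Carriage:** I pushed the post with closed fingers until it met the stop. It slid at about 3 N, and I stopped pushing at about 9 N once the stop was reached. The top view then showed the knuckles in line.
- **Pin:** I took the small pin from the wooden block and left the two larger look-alikes standing. I lined up its tip from the wrist and scene views, and it entered the bore on the first try, so I didn't need to feel along x. Wrist force on the way down was within about 3 N.
- **Seating:** The head met the washer at the expected height, and I pressed it to about 7 N before letting go.

**Last checks:**
- **Head:** its top is within about 1 mm of the seated height (151 mm), and it sits over the hinge axis, upright to within about 1 mm at the top.
- **Arm:** it is clear of everything.
- **Dish and relay:** both are where they started. The arm partly covered the meter in the last picture, but it was never touched.

**Disagreements:**
- **Clip:** its grip (3 to 10 N) did not show clearly in the wrist force.
- **Gripper width:** it read about 13 mm on the 16 mm head.
- **Tip in y:** an early estimate of the tip's y position was off by about 2 mm between views, which I settled with a closer look.

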